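Set a handset on the free charging stand and switch the power on

TASK

Take the phone lying on the desk and lay it gently on the sloping rest of the empty charging stand: lengthwise up the slope, screen outward, centred on the rest and with its lower end down at the lip (either end of the phone may be up). Bring it down flat onto the slope before you let go, do not drop it; once it lies there released, press the rocker switch of the power strip fully over to on. Leave the other phone on its stand and the other things on the desk where they are.

Things in the scene. Friction and masses are not known exactly. Their poses are not given: they have to be found in the camera images.
- phone: The phone to charge: flat grey slab 146 x 64 x 12 mm, 0.14 to 0.28 kg, dark glass screen, lying screen up on the desk to the left or right of the stands. Origin: centre of its underside (back). x along its 146 mm length, y across its 64 mm width, z out of the screen.
- cradle: Sloping rest of the EMPTY stand, fixed: black bar 115 long, 40 wide, 8 thick (mm), sloping 35 degrees from level and rising away from the robot; a lip 6 thick, 40 wide, 16 high crosses its lower end. Origin: on the rest's surface, mid-width, at the lip's inner face. x up the slope, y across, z square out of the surface. A phone against lip and surface has its origin at x 73, y 0, z 0 mm here.
- stand: The empty charging stand, fixed: white base plate 125 x 80 x 10 mm, a narrow white 34 mm pillar, and on it the black sloping rest, whose surface is 35 mm above the desk at the lip and 101 mm at the top end. Nothing stands beside the rest above the base plate. Origin: centre of the base's underside; x away from the robot, along the slope's rise.
- phone2: The other phone, white-edged, 145 x 70 x 10 mm, loose, already lying on an identical stand (about 0.2 m to the side of the empty one). Origin: centre of its underside; x up the slope, z out of the screen. Leave it alone.
- strip: Power strip, fixed to the desk: white bar 230 x 60 x 40 mm high, on the other side of the stands from the phone. Origin: centre of its underside. x along its length, pointing from the rocker-switch end (centre of the rocker at x = -75 mm) to the end with three flush round sockets.
- rocker (a joint): Rocker switch on the strip: black plate 50 mm (along the strip) x 34 mm x 10 mm thick, pivoting about a crosswise line at its middle, 46 mm above the desk. -0.17 rad = fully off (end towards the sockets is up), 0 = level, +0.17 rad = fully on (end towards the sockets is down, about 4 mm below level). It stays where it is left; about 3 N pressed down at rocker_press moves it.
- rocker_press (a point): Where to press for on: point on the rocker's top face on its centre line, 18 mm from the pivot towards the sockets, beside a short white mark; about 54 mm above the desk when off, 48 mm when on (it moves with the rocker).
- powerbank: Bystander: bright metal power bank with rounded edges lying on the desk nearest the robot, 65 x 105 x 30 mm. Origin: centre of its underside.
- mug: Bystander: white mug, 80 mm across, 92 mm high, handle at its +y. Origin: centre of its underside.
- adapter: Bystander: black plug-in adapter, 75 x 50 x 34 mm, with two steel blades. Origin: centre of its underside.
Mind the look-alikes: they are no part of the job. What is shaped like the stand but orange or pink is not meant. What is shaped like the phone but green is not meant.

How it is judged (in metres and radians):
On the way, in this order (a step that is already met when the one before it is completed fails the run):
1. the phone, still in the fingers, is brought down along the slope onto the rest (within 10 mm of its surface, within 0.2 rad of its slope), before it is let go (x of phone in the frame of cradle between 0.06 and 0.1 m and y of phone in the frame of cradle between -0.02 and 0.02 m and z of phone in the frame of cradle between -0.005 and 0.01 m and angle between the x axis of phone and the x axis of cradle, either way round below 0.2 rad and angle between the z axis of phone and the z axis of cradle, either way round below 0.2 rad and contact force between the fingers and phone above 0.3 N), for 0.05 s.
2. the phone lies released and still on the rest (x of phone in the frame of cradle between 0.067 and 0.082 m and y of phone in the frame of cradle between -0.009 and 0.009 m and z of phone in the frame of cradle between -0.004 and 0.005 m and angle between the x axis of phone and the x axis of cradle, either way round below 0.13 rad and angle between the z axis of phone and the z axis of cradle, either way round below 0.1 rad and angle between phone's own z axis and vertical below 0.9 rad and contact force between the fingers and phone below 0.1 N and linear speed of phone below 0.02 m/s), for 0.2 s.
3. then the rocker is switched fully on (value of joint rocker above 0.13 rad), for 0.1 s.
At the end, for the whole second after the job is handed in: The phone lies still on the empty stand: screen outward, back on the rest (-4 to 5 mm, within 0.10 rad), lengthwise up the slope within 0.13 rad, centred within 9 mm, origin 67 to 82 mm up from the lip (lower end at most 9 mm off it); the rocker is on (over 0.13 rad) (x of phone in the frame of cradle between 0.067 and 0.082 m and y of phone in the frame of cradle between -0.009 and 0.009 m and z of phone in the frame of cradle between -0.004 and 0.005 m and angle between the x axis of phone and the x axis of cradle, either way round below 0.13 rad and angle between the z axis of phone and the z axis of cradle, either way round below 0.1 rad and angle between phone's own z axis and vertical below 0.9 rad and linear speed of phone below 0.02 m/s and value of joint rocker above 0.13 rad); the robot touches nothing.
It fails at once if the other phone is moved more than 15 mm (distance of phone2 from where it was at the start of the episode above 0.015 m).
It fails at once if the power bank is moved more than 20 mm (distance of powerbank from where it was at the start of the episode above 0.02 m).
It fails at once if the mug is moved more than 20 mm (distance of mug from where it was at the start of the episode above 0.02 m).
It fails at once if the adapter is moved more than 20 mm (distance of adapter from where it was at the start of the episode above 0.02 m).
It also fails if it takes over 54 s, if anything falls off the work surface, if the arm or the gripper's body presses on something with over 40 N, if the wrist force passes 120 N, or if a joint passes its speed limit or range.

ROBOT

A 6-joint arm with a two-finger parallel gripper is mounted at the origin on the work surface. World frame = base frame: x ahead of the robot, y to its left, z up, the work surface at z = 0. Lengths are in m, angles in degrees, forces in N, time in s.
With the tool pointing down it reaches from about 0.325 to 0.85 m from the base axis. Payload 15.5 kg.
Tool frame: the origin (TCP) lies midway between the tips of the shut fingers; the grasp point (between the pads) lies 19 mm behind it; y points along the fingers, x is the direction in which the jaws open and shut, and the axes are right-handed (so a half turn about y gives the same grasp; the last joint's range is limited). The gripper opens to 91 mm and grips with 3 to 60 N. Pads are 32 mm wide; open, the fingers measure 118 mm over their backs; the gripper's body (76 mm by 178 mm) begins 60 mm behind the grasp point.
Start: joints at [57.897, 28.281, 77.091, -0, 74.628, -5.472], TCP at [0.28, 0.559, 0.214] pointing down, gripper open.
Joint ranges: [-166.48, 166.48], [-47.26, 123.95], [12.59, 153.08], [-70.14, 250.14], [6.76, 159.57], [-176.63, 176.63]. Speed limits (degrees/s): [108.29, 108.29, 147.25, 172.46, 172.46, 172.46].

INTERFACE

Orientations are given as a 3x3 rotation matrix whose columns are the frame's x, y, z axes.
In Python, from bench import ctrl gives the robot as it stands. The module is installed in compiled form; this text tells all that it offers. Calls block until the motion is done:
- ctrl.goto(position, orientation): joint-space move of the TCP to a pose.
- ctrl.move_l(position, vel=0.15, ori=None, contact_N=None): straight line of the TCP; ori=None keeps the orientation; vel is the mean speed in m/s. With contact_N (N) it stops when the force on the tool has changed by that much, and returns True; else False.
- ctrl.movej(angles): joint-space move.
- ctrl.command_gripper(opening): opening from 0.0 (shut) to 1.0 (fully open); the grip force is fixed at half the most; returns when the fingers have stopped.
- ctrl.sleep(seconds).
- ctrl.ik(position, orientation): joint angles nearest the present ones, or None.
- ctrl.read_camera(name): name is "scene" or "top" or "wrist"; returns the picture (420x560x3 uint8, blue, green, red); there is no depth.
- ctrl.camera_params(name): a dict with "fx", "fy", "cx", "cy" (pixels), "pose" (4x4, takes a point from camera to world coordinates); the wrist camera has in their place "T_tool_cam" (4x4, takes a point from camera to tool coordinates, whose origin is the TCP and whose axes are the tool frame's). Camera axes: x right, y up, looking along -z (the intrinsics and any distortion apply to the point x, -y, -z); pixel columns grow to the right and rows downward; lengths in m; the calibration is good to about 2 mm. A picture is of the moment at which its call begins: read the wrist's pose just before it. camera_params takes no time and is no camera call.
A pose or a line that the arm cannot do raises ctrl.MotionError and nothing moves.
- ctrl.sign_off(): hands the job in, once; it reports no verdict.
Readings, each from a call of its own:
- ctrl.current_t(): time.
- ctrl.current_q(): joint angles.
- ctrl.current_dq(): joint speeds.
- ctrl.current_effort(): joint torques, N m.
- ctrl.current_tool_pos(): TCP position.
- ctrl.current_eef_rot(): TCP orientation.
- ctrl.current_contact_force(): force on the tool from outside, world axes, zero at the start.
- ctrl.current_wrist_torque(): the same for the moment, N m.
- ctrl.current_grip_width(): opening from 0.0 (shut) to 1.0 (fully open).
Only numpy, scipy, OpenCV 4.12 (cv2) and the standard library are available. Lean on these libraries where they do the work, as an engineer would, in place of code of your own. Each camera call takes 0.05 s, during which the arm holds its last target. There are 200 camera calls.

## Working session

There is one attempt and no reset: what is moved stays moved. The work goes in short steps, each a Python script; the robot and the scene stay as the last script left them, time stands still between calls to the robot, and variables do not carry over. Pictures are saved under pics/ and viewed, about 8 in all and at most 12, crops included, and the job is handed in when it is done.

```bash
mkdir -p pics; python3 - <<'E'
from bench import ctrl
import cv2,numpy as np
np.set_printoptions(precision=4,suppress=True)
for n in ("scene","top"):
    cv2.imwrite(f"pics/{n}0.png",ctrl.read_camera(n)); print(n,ctrl.camera_params(n))
print(ctrl.camera_params("wrist"),ctrl.current_eef_rot(),ctrl.current_t())
E
```

```text
scene {'fx': 446.4869851394863, 'fy': 446.4869851394863, 'cx': 280.242258748723, 'cy': 207.03630605284508, 'pose': array([[-0.7392, -0.4018,  0.5405,  1.1751],
       [ 0.6733, -0.4566,  0.5815,  0.7559],
       [ 0.0131,  0.7938,  0.608 ,  0.7958],
       [ 0.    ,  0.    ,  0.    ,  1.    ]])}
top {'fx': 501.0192515609721, 'fy': 501.0192515609721, 'cx': 273.91673219512876, 'cy': 214.88810506916545, 'pose': array([[-0.0274,  0.9881, -0.1511,  0.3428],
       [-0.9995, -0.0297, -0.0129,  0.087 ],
       [-0.0172,  0.1507,  0.9884,  1.584 ],
       [ 0.    ,  0.    ,  0.    ,  1.    ]])}
{'fx': 309.93518506458184, 'fy': 309.93518506458184, 'cx': 280.83203108269515, 'cy': 207.99766615559344, 'T_tool_cam': array([[ 1.    , -0.    , -0.0003,  0.0004],
       [-0.0002,  0.2874, -0.9578, -0.1706],
       [ 0.0001,  0.9578,  0.2874,  0.0816],
       [ 0.    ,  0.    ,  0.    ,  1.    ]])} [[ 0.4482 -0.0006 -0.8939]
 [ 0.8939 -0.0009  0.4482]
 [-0.0011 -1.      0.0001]] 0.1
```

View pics/top0.png

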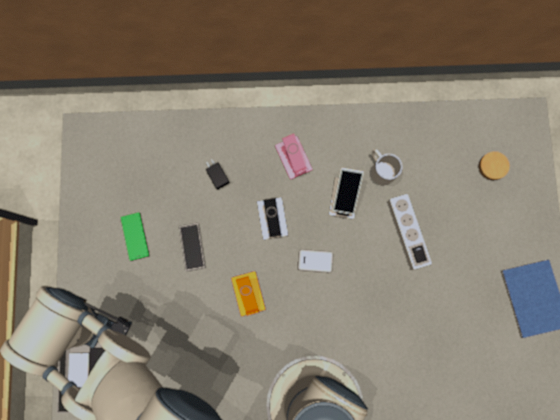

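View pics/scene0.png

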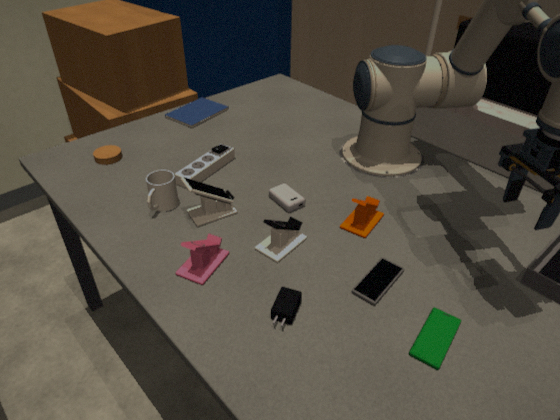

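Candidates in top view:
- **Phones:** the grey slab at (192,247) has a dark screen and lies flat, so it fits. The green one at (135,236) is a decoy. The one at (347,193) is phone2 on its stand.
- **Stands:** white and empty at (272,218) fits. Orange (248,294) and pink (294,156) are decoys.

I'll confirm these in one enlarged crop.

```bash
cat > h.py <<'E'
from bench import ctrl
import cv2,numpy as np
np.set_printoptions(precision=4,suppress=True)
def campose(n,tp=None):
    p=ctrl.camera_params(n)
    if n!="wrist": return p,p["pose"]
    T=np.eye(4); T[:3,:3]=ctrl.current_eef_rot(); T[:3,3]=ctrl.current_tool_pos()
    return p,T@p["T_tool_cam"]
def ray(p,P,u,v):
    d=P[:3,:3]@np.array([(u-p["cx"])/p["fx"],-(v-p["cy"])/p["fy"],-1]); return P[:3,3],d
def onz(p,P,u,v,z):
    o,d=ray(p,P,u,v); return o+d*(z-o[2])/d[2]
def proj(p,P,X):
    c=(np.atleast_2d(X)-P[:3,3])@P[:3,:3]
    return np.c_[p["cx"]+p["fx"]*c[:,0]/-c[:,2], p["cy"]-p["fy"]*c[:,1]/-c[:,2]]
E
python3 - <<'E'
from h import *
im=cv2.imread("pics/top0.png"); p,P=campose("top")
cv2.imwrite("pics/crop1.png",cv2.resize(im[140:310,175:441],None,fx=3,fy=3,interpolation=cv2.INTER_CUBIC))
for n,u,v,z in [("phone",192,247,.012),("stand",272,218,.01),("stand2",345,195,.06),("strip sw",420,254,.05),("strip soc",402,205,.04),("orange",248,294,.05),("pb",316,262,.03),("green",135,236,.01)]: print(n,onz(p,P,u,v,z))
E
```

```text
phone [0.4885 0.3685 0.012 ]
stand [0.5736 0.114  0.01  ]
stand2 [ 0.6313 -0.1142  0.06  ]
strip sw [ 0.4435 -0.3345  0.05  ]
strip soc [ 0.598  -0.2923  0.04  ]
orange [0.3375 0.1921 0.05  ]
pb [ 0.4293 -0.0186  0.03  ]
green [0.5289 0.5502 0.01  ]
```

View pics/crop1.png

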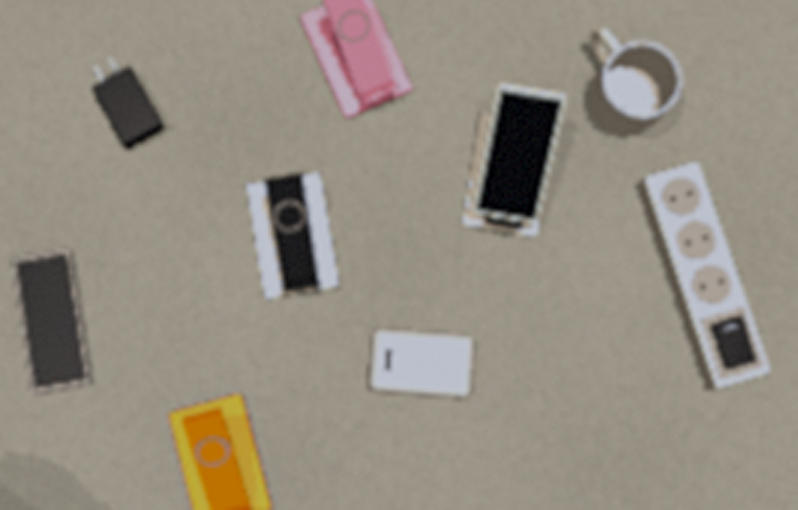

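The crop confirms all three: grey-edged phone with a dark screen at crop (52,322), white empty stand at (292,235), and the rocker at crop (733,343) next to its white mark. Next I'll take wrist views of the phone and stand.

```bash
cat >> h.py <<'E'
def Rdown(yaw,tilt=0):
    # jaws across the direction yaw; tilt: gripper leaned back towards robot (slope angle)
    s,c=np.sin(yaw),np.cos(yaw); f=np.array([c,s,0]); z=np.array([0,0,1.])
    up=np.cos(tilt)*z-np.sin(tilt)*f   # surface normal
    x=np.array([-s,c,0]); y=-up
    return np.c_[x,y,np.cross(x,y)]
E
python3 - <<'E'
from h import *
import json
y=np.radians(9); f=np.array([np.cos(y),np.sin(y),0]); out={}
for n,c in (("stand",[.575,.112,.22]),("phone",[.4885,.3685,.15])):
    ctrl.goto(np.array(c)-.05*f,Rdown(y)); ctrl.sleep(.3)
    p,P=campose("wrist"); im=ctrl.read_camera("wrist"); cv2.imwrite(f"pics/w_{n}.png",im)
    out[n]=P.tolist(); print(n,P,ctrl.current_t())
json.dump(out,open("poses.json","w"))
E
```

```text
stand [[-0.1571 -0.9459 -0.2839  0.4451]
 [ 0.9876 -0.1503 -0.0454  0.0921]
 [ 0.0003 -0.2875  0.9578  0.3906]
 [ 0.      0.      0.      1.    ]] 2.325
phone [[-0.1553 -0.946  -0.2844  0.3592]
 [ 0.9879 -0.1486 -0.0451  0.3478]
 [ 0.0004 -0.2879  0.9577  0.3208]
 [ 0.      0.      0.      1.    ]] 3.7583
```

View pics/w_stand.png

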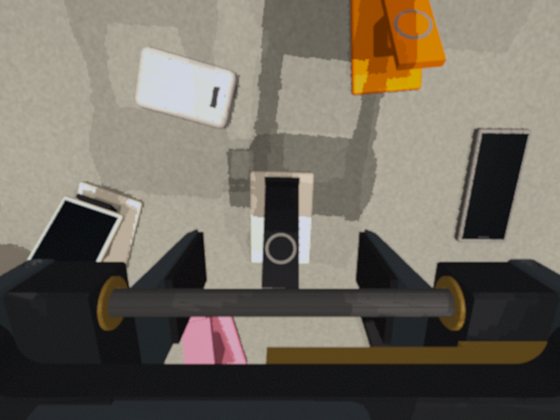

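View pics/w_phone.png

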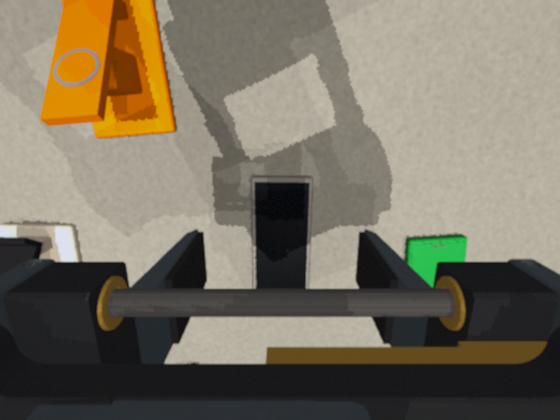

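Stand view: white base with its near edge at row 173, cols 250–313, and the black rest with lip at about (281,180), centred at col 282. Phone view: near edge at row 176, cols 250–313. I'll get model poses and overlay them on enlarged crops.

```bash
cat > fit.py <<'E'
from h import *
import json
from scipy.optimize import least_squares
ps=json.load(open("poses.json")); p=ctrl.camera_params("wrist")
def rot(y): return np.array([[np.cos(y),-np.sin(y),0],[np.sin(y),np.cos(y),0],[0,0,1]])
L,W,H=.146,.064,.012
phone_pts=np.array([[a*L/2,b*W/2,H] for a,b in((-1,-1),(-1,1),(1,1),(1,-1))])
def world(pts,q): return pts@rot(q[2]).T+[q[0],q[1],0]
# phone: near corners -x in image from robot side at top
def line(im_edges): pass
if __name__=="__main__":
    P=np.array(ps["phone"]); a=onz(p,P,313,176.5,.012); b=onz(p,P,250.5,176.5,.012); print("phone near corners",a,b,np.linalg.norm(a-b))
    P1=np.array(ps["stand"])
    for uv in ((481,129),(528.5,130),(459,239.5),(505,241)): print("phone in stand img",onz(p,P1,*uv,.012))
    for uv in ((250,173),(313,173),(250.5,262),(310,262)): print("base",onz(p,P1,*uv,.01))
    for uv in ((265,179),(299,179)): print("lip",onz(p,P1,*uv,.045))
    A=cv2.imread("pics/w_stand.png")[160:292,233:330]; B=cv2.imread("pics/w_phone.png")[160:292,233:330]
    cv2.imwrite("pics/crop2.png",cv2.resize(np.hstack([A,B]),None,fx=4,fy=4,interpolation=cv2.INTER_CUBIC))
E
python3 fit.py
```

```text
phone near corners [0.413  0.3892 0.012 ] [0.4228 0.3269 0.012 ] 0.06309561418904537
phone in stand img [0.4236 0.329  0.012 ]
phone in stand img [0.4159 0.385  0.012 ]
phone in stand img [0.5633 0.3484 0.012 ]
phone in stand img [0.5558 0.4089 0.012 ]
base [0.5192 0.0653 0.01  ]
base [0.5069 0.1424 0.01  ]
base [0.6397 0.0816 0.01  ]
base [0.6271 0.1611 0.01  ]
lip [0.5165 0.0854 0.045 ]
lip [0.5105 0.1234 0.045 ]
```

View pics/crop2.png

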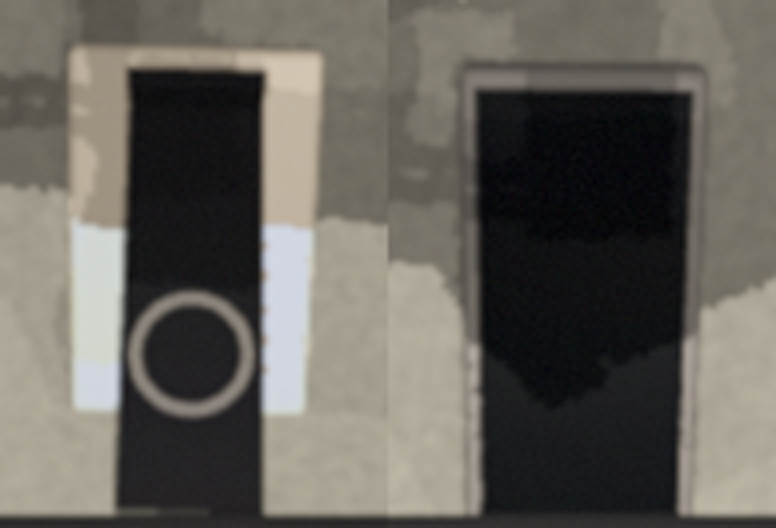

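```bash
cat > fit2.py <<'E'
from fit import *
from scipy.optimize import least_squares
c=lambda x,y:(233+x/4-.375,160+y/4-.375)
Pp,Ps=np.array(ps["phone"]),np.array(ps["stand"])
def ptline(pt,a,b):
    n=np.array([-(b-a)[1],(b-a)[0]]); return (pt-a)@n/np.linalg.norm(n)
def rph(q):
    k=world(phone_pts,q); a=proj(p,Pp,k); b=proj(p,Ps,k); r=[]
    # a[0]=near,-y ; a[1]=near,+y
    r+=[ptline(np.array(c(x,510)),a[i],a[j]) for x,i,j in((79,0,3),(309,1,2))]
    r+=list(a[0]-c(75,71))+list(a[1]-c(318,71))
    r+=list((b-np.array([(481,129.5),(528.5,130),(505,241),(459,239.5)])).ravel()*.5)
    return np.array(r)
s=least_squares(rph,[.489,.368,.155]); print("phone",s.x,np.degrees(s.x[2])); print(rph(s.x))
S,C=np.sin(np.radians(35)),np.cos(np.radians(35))
def crad(q,X): # cradle pts -> world; q=x,y,yaw of base, d offset of lip along f
    X=np.atleast_2d(X); l=np.c_[q[3]+X[:,0]*C-X[:,2]*S,X[:,1],.035+X[:,0]*S+X[:,2]*C]; return l@rot(q[2]).T+[q[0],q[1],0]
def rst(q):
    B=np.array([[-.0625,-.04,.01],[-.0625,.04,.01],[.0625,-.04,.01],[.0625,.04,.01]])@rot(q[2]).T+[q[0],q[1],0]
    r=list((proj(p,Ps,B)-[c(71,46),c(322,52),c(74,411),c(305,413)]).ravel())
    l=proj(p,Ps,crad(q,[[-.006,-.02,.016],[-.006,.02,.016]])); r+=list((l-[c(129,70),c(266,71)]).ravel())
    e=proj(p,Ps,crad(q,[[0,-.02,0],[.115,-.02,0],[0,.02,0],[.115,.02,0]]))
    r+=[ptline(np.array(c(118,480)),e[0],e[1]),ptline(np.array(c(262,480)),e[2],e[3])]
    return np.array(r)
t=least_squares(rst,[.573,.113,.155,-.05]); print("stand",t.x,np.degrees(t.x[2])); print(rst(t.x))
print("cradle origin",crad(t.x,[0,0,0]),"top end px",proj(p,Ps,crad(t.x,[[.115,-.02,0],[.115,.02,0]])))
# top-view check
pt,Pt=campose("top")
im=cv2.imread("pics/top0.png"); im=cv2.resize(im[170:290,170:300],None,fx=5,fy=5,interpolation=cv2.INTER_CUBIC)
def poly(X): cv2.polylines(im,[np.int32((proj(pt,Pt,X)-[170,170]+.5)*5)],True,(0,0,255),1)
poly(world(phone_pts,s.x)); poly(crad(t.x,[[0,-.02,0],[.115,-.02,0],[.115,.02,0],[0,.02,0]]))
poly(np.array([[-.0625,-.04,.01],[-.0625,.04,.01],[.0625,.04,.01],[.0625,-.04,.01]])@rot(t.x[2]).T+[t.x[0],t.x[1],0])
cv2.imwrite("pics/ov.png",im)
E
python3 fit2.py
```

```text
phone [0.4909 0.369  0.1518] 8.696454792658027
[ 0.2532 -0.4516 -1.4857 -0.2518  1.1146  0.0047 -1.0356 -0.4476  2.1861
 -0.5325  0.6808  0.976  -0.5274  1.5957]
stand [ 0.5731  0.1126  0.1388 -0.048 ] 7.95357823342319
[-0.8712 -0.1732  0.9675 -0.4658 -0.6834  0.1837  0.6281  0.6879 -0.6384
 -0.1689  0.4518  0.238  -0.6696  0.8089]
cradle origin [[0.5256 0.106  0.035 ]] top end px [[261.1637 288.144 ]
 [298.9609 288.769 ]]
```

View pics/ov.png

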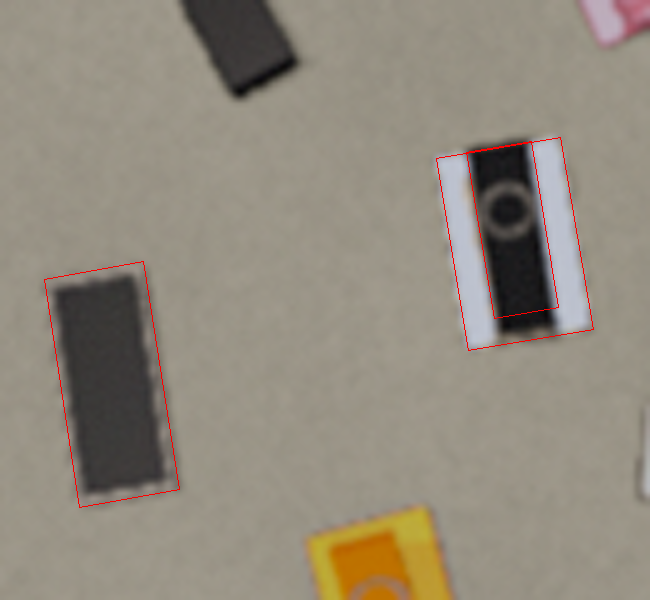

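The overlay matches both phone and stand to within 1–2 mm. Phone is at (0.491, 0.369) with yaw 8.7°, cradle origin at (0.526, 0.106) with yaw 8.0°. Now grasp and lift.

```bash
cat >> h.py <<'E'
S,C=np.sin(np.radians(35)),np.cos(np.radians(35))
O=np.array([.5256,.1060,.035]); YC=.1388
def cr(x,y,z):
    f=np.array([np.cos(YC),np.sin(YC),0]); l=np.array([-np.sin(YC),np.cos(YC),0])
    return O+f*(x*C-z*S)+l*y+np.array([0,0,x*S+z*C])
RC=Rdown(YC,np.radians(35))
E
python3 - <<'E'
from h import *
for z in (.1,.05,.003): print(ctrl.ik(cr(.082,0,z),RC))
R=Rdown(.1518)
ctrl.goto([.4909,.369,.08],R)
hit=ctrl.move_l([.4909,.369,.0035],vel=.06,contact_N=6); print("hit",hit,ctrl.current_tool_pos())
ctrl.command_gripper(0.); print("w",ctrl.current_grip_width()*91,ctrl.current_contact_force(),ctrl.current_tool_pos())
ctrl.move_l([.4909,.369,.15],vel=.12); ctrl.sleep(.2)
print("w",ctrl.current_grip_width()*91,ctrl.current_contact_force(),ctrl.current_t())
cv2.imwrite("pics/held.png",ctrl.read_camera("wrist"))
E
```

```text
None
None
None
hit False [0.4911 0.3691 0.0039]
w 63.49855643338503 [-0.5372  1.0353  2.042 ] [0.4909 0.369  0.0036]
w 63.50037222530468 [ 0.4401  1.1022 -2.4113] 7.7333
```

View pics/held.png

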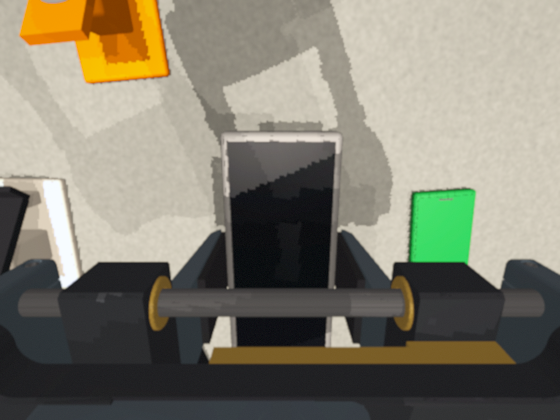

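The phone is held level: near edge at row 132, cols 222–341, grip width 63.5 mm. IK for the tilted pose failed, so I'll find out why.

```bash
python3 - <<'E'
from h import *
print(ctrl.current_q())
F=np.diag([-1,1,-1.])
for zz in (.003,.05):
  for t in (0,10,20,25,30,35):
    R=Rdown(YC,np.radians(t)); print(zz,t,ctrl.ik(cr(.08,0,zz),R),ctrl.ik(cr(.08,0,zz),R@F))
R=Rdown(YC,np.radians(35))
for yaw in (-60,-30,30,60): print(yaw,ctrl.ik(cr(.08,0,.003),Rdown(YC+np.radians(yaw),np.radians(35))))
for dx in (.05,.1,.15,.2): print(dx,ctrl.ik(cr(.08,0,.003)+[dx,0,.0],R),ctrl.ik(cr(.08,0,.003)+[0,0,dx],R))
E
```

```text
[ 31.3625  31.1678  83.0076  -0.0002  65.8613 -67.3358]
0.003 0 [  5.3336  34.8674  88.5824  -0.      56.5503 -92.619 ] [ 5.3336 34.8674 88.5824 -0.     56.5503 87.381 ]
0.003 10 [  5.0343  31.5574  97.6882   0.7757  40.7698 -93.4617] [ 5.0343 31.5574 97.6882  0.7757 40.7698 86.5383]
0.003 20 [  4.6703  29.7796 106.6756   2.8037  23.6002 -95.6543] [  4.6703  29.7796 106.6756   2.8037  23.6002  84.3457]
0.003 25 [  4.4619  29.6539 111.0964   5.9535  14.3647 -98.9331] [  4.4619  29.6539 111.0964   5.9535  14.3647  81.0669]
0.003 30 None None
0.003 35 None None
0.05 0 [  5.2098  30.1743  90.6104  -0.      59.2154 -92.7429] [ 5.2098 30.1743 90.6104 -0.     59.2154 87.2571]
0.05 10 [  4.8796  26.5437  99.4605   0.7677  44.0124 -93.5786] [ 4.8796 26.5437 99.4605  0.7677 44.0124 86.4214]
0.05 20 [  4.4733  24.3264 108.3294   2.585   27.402  -95.5653] [  4.4733  24.3264 108.3294   2.585   27.402   84.4347]
0.05 25 [  4.238   23.9405 112.7523   4.9716  18.4179 -98.0855] [  4.238   23.9405 112.7523   4.9716  18.4179  81.9145]
0.05 30 [   3.98     24.1767  117.1546   12.866     8.9495 -106.1563] [  3.98    24.1767 117.1546  12.866    8.9495  73.8437]
0.05 35 None None
-60 [ 24.2273  36.9934  99.8442 -50.3918  46.3224  23.2438]
-30 None
30 [ -9.2559  32.4341 115.3519  75.7357  25.7406 154.2566]
60 [-14.6706  35.9979 102.9136  49.6731  48.257  150.8732]
0.05 None None
0.1 None [   3.9902   18.9374  114.2009   10.8657   12.1375 -103.876 ]
0.15 [   2.8882   37.2838   98.9685   18.2331    9.3129 -112.1605] [  3.9902  13.8006 110.4829   6.3792  20.8992 -99.2102]
0.2 [   2.6444   39.7916   91.6886   12.7027   13.9643 -106.6913] [  3.9902   9.4889 106.225    4.6267  29.4305 -97.2793]
```

The tilted pose would need q5 below its 6.76° limit. The fix is to set the phone back down and regrasp with the gripper pitched −12° about the jaw axis. Placing then needs only 23° of tool tilt, which is reachable.

```bash
echo 'G=np.radians(12); RC=Rdown(YC,np.radians(35)-G); ZG=.0055' >> h.py; python3 - <<'E'
from h import *
print(ctrl.move_l([.4909,.369,.0036],vel=.08,contact_N=8),ctrl.current_tool_pos())
ctrl.command_gripper(1.0); ctrl.move_l([.4909,.369,.05],vel=.1)
R=Rdown(.1518,-G)
ctrl.goto([.4909,.369,.05],R)
print(ctrl.move_l([.4909,.369,ZG],vel=.05,contact_N=6),ctrl.current_tool_pos())
ctrl.command_gripper(0.); print("w",ctrl.current_grip_width()*91,ctrl.current_tool_pos())
ctrl.move_l([.4909,.369,.18],vel=.15); ctrl.sleep(.2)
print(ctrl.current_contact_force(),ctrl.current_grip_width()*91)
for z in (.12,.05,0): print(ctrl.ik(cr(.083,0,ZG+z),RC))
ctrl.goto(cr(.083,0,ZG+.10),RC); ctrl.sleep(.2); print(ctrl.current_t(),ctrl.current_tool_pos()-cr(.083,0,ZG+.1))
p,P=campose("wrist"); cv2.imwrite("pics/held2.png",ctrl.read_camera("wrist")); cv2.imwrite("pics/scene2.png",ctrl.read_camera("scene")[120:290,180:400])
np.save("P2.npy",P)
a=cv2.imread("pics/held2.png"); b=cv2.imread("pics/scene2.png")
cv2.imwrite("pics/both.png",np.vstack([cv2.resize(a[100:420],None,fx=1,fy=1),cv2.resize(b,(360,278))[:, :].copy() if 0 else cv2.copyMakeBorder(cv2.resize(b,(360,278)),0,0,0,200,cv2.BORDER_CONSTANT)]))
E
```

```text
False [0.4911 0.3692 0.004 ]
False [0.4911 0.3691 0.0058]
w 63.75051052596379 [0.4909 0.3691 0.0056]
[ 0.2945 -0.0942 -2.2269] 63.26731380537953
[  3.9565  14.7327 111.8433   3.0745  30.5102 -96.3288]
[  4.3289  23.3201 110.7129   3.6164  23.0493 -96.6647]
[  4.555   29.2752 109.0246   4.1245  18.7816 -97.0337]
15.7 [ 0.0006  0.0008 -0.0001]
```

View pics/both.png

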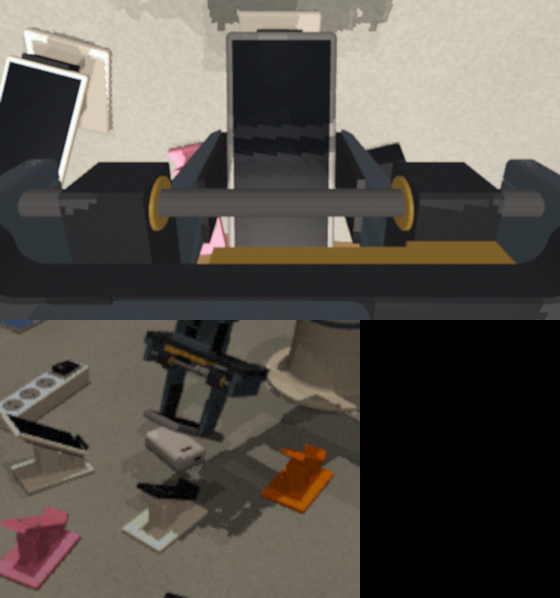

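The phone is held at the slope angle and centred over the rest: cols 228–336 against lip and base centred at about 280. Now the guarded descent, then the slide down to the lip.

```bash
python3 - <<'E'
from h import *
def rel():
    d=ctrl.current_tool_pos()-O; f=np.array([np.cos(YC),np.sin(YC),0]); a=d@f
    return np.array([a*C+d[2]*S, d@np.array([-np.sin(YC),np.cos(YC),0]), -a*S+d[2]*C-ZG])*1000
ctrl.move_l(cr(.081,0,ZG+.025),vel=.12); ctrl.sleep(.2); print(rel(),ctrl.current_contact_force())
h=ctrl.move_l(cr(.081,0,ZG-.004),vel=.02,contact_N=3); print("down",h,rel(),ctrl.current_contact_force())
z=rel()[2]/1000
h=ctrl.move_l(cr(.068,0,ZG+z),vel=.015,contact_N=5); ctrl.sleep(.1); print("lip",h,rel(),ctrl.current_contact_force(),ctrl.current_t())
cv2.imwrite("pics/w3.png",ctrl.read_camera("wrist"))
E
```

```text
[81.4313  0.0103 25.5764] [-0.5368  0.3454 -2.8203]
down True [80.9522 -0.0073  0.7639] [-0.5596  0.6448  4.8661]
lip True [80.9011  0.0238  0.7676] [-0.84    0.1648  4.8333] 18.2333
```

View pics/w3.png

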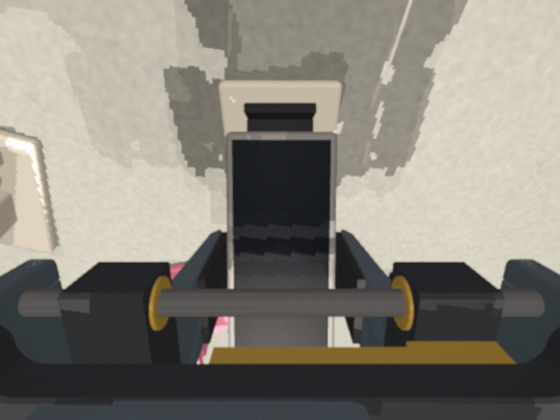

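Contact came 0.8 mm from where I predicted, and the phone is centred (281 vs 282). The slide stopped at once, most likely on a start-up transient, and a gap to the lip is still visible at rows 111–131. I'll raise it slightly and slide again.

```bash
python3 - <<'E'
from h import *
def rel():
    d=ctrl.current_tool_pos()-O; f=np.array([np.cos(YC),np.sin(YC),0]); a=d@f
    return np.array([a*C+d[2]*S, d@np.array([-np.sin(YC),np.cos(YC),0]), -a*S+d[2]*C-ZG])*1000
ctrl.move_l(cr(.081,0,ZG+.0018),vel=.02); ctrl.sleep(.1); print(rel(),ctrl.current_contact_force())
for x in (.079,.077,.0755,.0745,.0735,.0725,.0715,.0705):
    h=ctrl.move_l(cr(x,0,ZG+.0018),vel=.02,contact_N=8); ctrl.sleep(.1); F=ctrl.current_contact_force(); print(h,rel(),F)
    if F[0]<-4 or h: break
h=ctrl.move_l(ctrl.current_tool_pos()+cr(0,0,-.004)-cr(0,0,0),vel=.015,contact_N=3); print("down",h,rel(),ctrl.current_contact_force(),ctrl.current_t())
cv2.imwrite("pics/w4.png",cv2.resize(ctrl.read_camera("wrist")[70:240,190:370],None,fx=3,fy=3))
E
```

```text
[80.877   0.0029  1.7488] [-0.3557 -0.4064 -1.2302]
False [78.9494  0.0011  1.7778] [ 0.2752  0.5432 -2.1926]
False [76.975  -0.0149  1.794 ] [ 0.1779  0.0908 -2.5609]
False [75.5066 -0.0154  1.8024] [ 0.2636  1.1046 -1.8979]
False [74.5211 -0.0077  1.792 ] [-0.065  -0.4598 -1.3928]
False [73.4591 -0.0009  1.7944] [-0.2532 -0.7531 -2.2869]
False [72.489  -0.0126  1.7846] [-0.1645  0.2028 -1.9405]
False [72.3108 -0.052   1.7451] [4.1488 1.3768 1.8184]
False [72.3162 -0.0681  1.6666] [5.8766 3.3605 5.0812]
down True [72.3377 -0.0372  0.8278] [0.1725 0.4431 2.3344] 21.6417
```

View pics/w4.png

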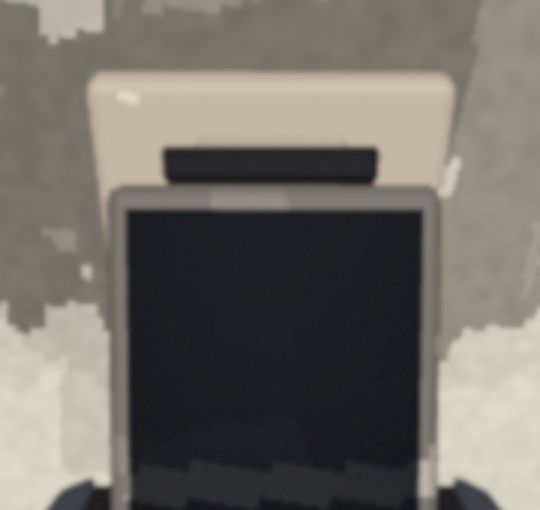

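The phone's lower end is against the lip, contact felt at x = 72.3 mm, and it is centred to about 1 mm (crop centres 274 vs 270.5). Now release, back off along the tool axis and view the strip.

```bash
python3 - <<'E'
from h import *
ctrl.command_gripper(1.0); ctrl.sleep(.4)
print(ctrl.current_contact_force())
ctrl.move_l(ctrl.current_tool_pos()-.11*RC[:,1],vel=.12)
ctrl.command_gripper(0.)
# strip: rocker about (.4435,-.3345); look from behind
ys=np.radians(14); R=Rdown(ys)
ctrl.goto([.40,.0,.3],Rdown(.1))
ctrl.goto([.41,-.34,.16],R); ctrl.sleep(.3)
p,P=campose("wrist"); np.save("P5.npy",P); im=ctrl.read_camera("wrist"); s=ctrl.read_camera("scene")
cv2.imwrite("pics/w5.png",im)
cv2.imwrite("pics/both5.png",np.hstack([im[60:420],cv2.resize(s[150:290,170:260],None,fx=360/140,fy=360/140,interpolation=cv2.INTER_CUBIC) if 0 else cv2.resize(s[160:280,220:320],(300,360),interpolation=cv2.INTER_CUBIC)])[:, :]); print(ctrl.current_t())
E
python3 -c "
import cv2;a=cv2.imread('pics/both5.png');print(a.shape);cv2.imwrite('pics/both5.png',cv2.resize(a,None,fx=.93,fy=.93) if a.shape[1]>860 else a[:, :800] if 0 else cv2.resize(a,(800,int(a.shape[0]*800/a.shape[1]))))"
```

```text
[ 0.3704  0.6836 -0.3513]
27.7417
(360, 860, 3)
```

View pics/both5.png

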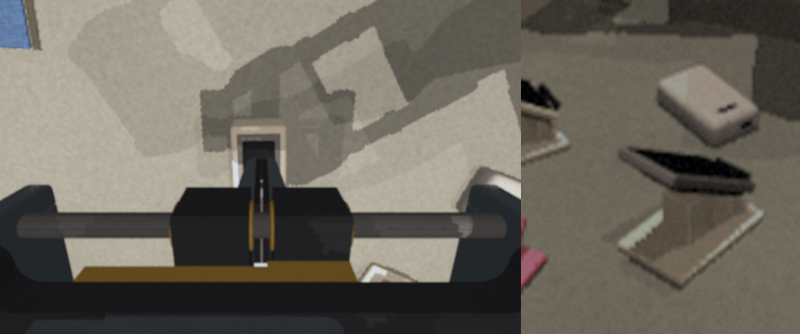

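The scene inset shows the phone lying flat on the empty stand. Rocker end of the strip: near corners at wrist px about (248,193) and (307,193). I'll combine these with the strip corners in the top view.

```bash
python3 - <<'E'
from h import *
p,P=ctrl.camera_params("wrist"),np.load("P5.npy")
a,b=[onz(p,P,u,193.5,.04) for u in (248.5,307.5)]; print("wrist near corners",a,b,np.linalg.norm(a-b))
pt,Pt=campose("top")
k=[onz(pt,Pt,175+x/3-.33,140+y/3-.33,.04) for x,y in((716,388),(769,371),(643,179),(699,163))]; print(np.array(k))
n=(k[0]+k[1])/2; f=(k[2]+k[3])/2-n; print(np.linalg.norm(f),np.degrees(np.arctan2(f[1],f[0]))); f/=np.linalg.norm(f)
print("press from top: ",(n+f*.058), "centre-based",(sum(k)/4-f*.057),"wrist",(a+b)/2+f*.058)
im=cv2.imread("pics/w5.png"); cv2.imwrite("pics/c5.png",cv2.resize(im[170:280,220:340],None,fx=5,fy=5,interpolation=cv2.INTER_CUBIC))
E
```

```text
wrist near corners [ 0.4095 -0.3716  0.04  ] [ 0.3957 -0.3163  0.04  ] 0.057026769723818746
[[ 0.399  -0.3137  0.04  ]
 [ 0.4147 -0.3686  0.04  ]
 [ 0.6171 -0.2531  0.04  ]
 [ 0.6323 -0.3122  0.04  ]]
0.22554604176480986 15.03240791230758
press from top:  [ 0.4629 -0.3261  0.04  ] centre-based [ 0.4607 -0.3267  0.04  ] wrist [ 0.4586 -0.3289  0.04  ]
```

Picture limit reached, so I'll rely on force and height. Press point is about (0.4605, −0.3275). The shut fingertip face is 32 mm long along the strip. I'll tilt the tool 15° so its robot-side corner does the pressing, and press with a force guard.

```bash
python3 - <<'E'
from h import *
ys=np.radians(15); f=np.array([np.cos(ys),np.sin(ys),0]); R=Rdown(ys,np.radians(15))
b=np.array([.4605,-.3275,0])+.0125*f; at=lambda z:b+[0,0,z]
ctrl.goto(at(.10),R); ctrl.move_l(at(.07),vel=.1); ctrl.sleep(.2); print(ctrl.current_contact_force())
h=ctrl.move_l(at(.05),vel=.02,contact_N=2); print("touch",h,ctrl.current_tool_pos(),ctrl.current_contact_force())
for z in np.arange(.060,.042,-.001):
    if z>ctrl.current_tool_pos()[2]: continue
    ctrl.move_l(at(z),vel=.02); ctrl.sleep(.08); F=ctrl.current_contact_force(); print(round(z,3),ctrl.current_tool_pos()[2],F)
    if F[2]>16: break
ctrl.sleep(.2); print(ctrl.current_contact_force(),ctrl.current_t())
E
```

```text
[0.3024 0.9123 0.7103]
touch True [ 0.4726 -0.3242  0.0569] [0.5999 0.3464 1.9561]
0.056 0.056007567852361925 [1.11   0.6272 2.0159]
0.055 0.05503390637637616 [2.0895 1.6272 3.8958]
0.054 0.05402892342498197 [4.3207 0.4683 3.0522]
0.053 0.05299330346212785 [3.8627 0.791  3.4975]
0.052 0.05232579570185924 [3.4985 2.6478 9.9431]
0.051 0.05186578190821067 [ 1.5026  3.4647 21.6772]
[ 0.9243  4.1043 22.4274] 31.6917
```

Touch at 56.9 mm and a hard stop at 52 mm: about 5 mm of travel, which matches the rocker's full throw. Next: back off, then check the phone and bystanders numerically in the top view.

```bash
python3 - <<'E'
from h import *
q=ctrl.current_tool_pos(); ctrl.move_l([q[0],q[1],.2],vel=.15); ctrl.goto([.35,-.45,.28],Rdown(-.5)); ctrl.sleep(.3)
im=ctrl.read_camera("top"); cv2.imwrite("pics/topend.png",im); old=cv2.imread("pics/top0.png")
p,P=campose("top"); print(ctrl.current_t(),ctrl.current_contact_force())
c=cr(.073,0,.012); e=proj(p,P,c)[0]; g=im.max(2).astype(int)
m=np.zeros(g.shape,np.uint8); poly=np.int32(proj(p,P,np.array([cr(.073+a*.085,b*.045,.012) for a,b in((-1,-1),(-1,1),(1,1),(1,-1))])).round()); cv2.fillPoly(m,[poly],1)
d=np.uint8((g<70)&(m>0)); ys,xs=np.nonzero(d); r=cv2.minAreaRect(np.c_[xs,ys].astype(np.float32)); print("expected",e,"dark centroid",xs.mean(),ys.mean(),r)
ax=proj(p,P,np.array([cr(0.01,0,.012),cr(.14,0,.012)])); print("expected axis px",ax)
for n,(u,v) in dict(phone2=(347,193),mug=(388,167),adapter=(218,175),pb=(316,262)).items():
    t=old[v-20:v+20,u-20:u+20]; s=cv2.matchTemplate(im[v-28:v+28,u-28:u+28],t,cv2.TM_CCOEFF_NORMED); print(n,cv2.minMaxLoc(s)[1],np.array(cv2.minMaxLoc(s)[3])-8)
for n,a in(("old",old),("new",im)): print(n,a[240:268:3,417:424:2].max(2).tolist())
E
```

```text
33.9667 [0.2232 0.0118 0.0243]
expected [271.6373 212.9   ] dark centroid 271.1767955801105 213.56906077348066 ((271.583984375, 214.71200561523438), (43.11138916015625, 18.067428588867188), 79.69515228271484)
expected axis px [[274.651  231.0247]
 [268.3081 192.8777]]
phone2 0.9987907409667969 [0 0]
mug 0.9994992613792419 [0 0]
adapter 0.9994984269142151 [0 0]
pb 0.990563690662384 [0 0]
old [[202, 205, 206, 188], [190, 178, 167, 183], [104, 64, 57, 150], [117, 114, 60, 88], [48, 49, 47, 48], [48, 45, 47, 41], [46, 46, 46, 44], [39, 46, 76, 105], [164, 170, 175, 192], [198, 182, 166, 153]]
new [[202, 205, 205, 187], [191, 178, 167, 185], [106, 71, 68, 160], [112, 80, 39, 105], [42, 44, 41, 44], [40, 43, 41, 38], [41, 42, 42, 37], [32, 39, 71, 99], [168, 169, 171, 192], [198, 180, 164, 136]]
```

Everything agrees: the phone is within about 0.7 px (2 mm) of where it should be, the bystanders have not moved, and the robot is clear. Handing in.

```bash
python3 -c "
from bench import ctrl
ctrl.sign_off(); print(ctrl.current_t())"
```

```text
the job is handed in; nothing more can be done
the job is handed in; nothing more can be done
```

The phone is on the empty stand and the rocker is pressed on. I handed the job in at about 34 s on the robot's clock; no verdict is reported.

**What I did:** The first straight-down grasp could not be used, because tilting it to the slope would have broken a wrist joint limit. I set the phone back down and regrasped it with the gripper pitched 12°. I then lowered it flat onto the rest, slid it down until it touched the lip, released it and backed off. The rocker was pressed with the shut fingertips.

**Last checks:**
- **Phone:** it touched the lip with its origin at about 72 mm, centred to about 1 mm. In the final top view it is within about 0.7 px (2 mm) of where it should be.
- **Rocker:** the press travelled about 5 mm to a hard stop at about 22 N, which matches the full throw. I had used up the 12 pictures, so this rests on force and travel rather than on a close look.
- **Bystanders:** the other phone, mug, adapter and power bank show no movement in the top view.
- **Robot:** it was clear of everything, with contact force close to zero.

**What disagreed:** the first slide toward the lip stopped at once, with almost no change in the force readings. I put it down to a start-up transient and repeated the slide from 1 mm higher. No check failed at the end.

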